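# Release the ratchet and open the sample holder

### The arm

A 6-joint arm with a two-finger parallel gripper is mounted at the origin on the work surface. World frame = base frame: x ahead of the robot, y to its left, z up, the work surface at z = 0. Lengths are in mm, angles in degrees, forces in N, time in s.
With the tool pointing down it reaches from about 350 to 850 mm from the base axis. Payload 8.1 kg.
Tool frame: the origin (TCP) lies at the very end of the fingers, on their centre line; the grasp point (between the pads) lies 19 mm behind it (tcp_to_grasp is the distance from the TCP to the grasp point, in mm); z points along the fingers, x is the direction in which the jaws open and shut, and the axes are right-handed (so a half turn about z gives the same grasp; the last joint's range is limited). The gripper opens to 85 mm and grips with 20 to 120 N. Pads are 22 mm wide; open, the fingers measure 114 mm over their backs; the gripper's body (76 mm by 85 mm) begins 54 mm behind the grasp point. The pads swing forward as they close: fully open they stand 13 mm farther back than shut.
Start: joints at [61.112, 7.471, 85.268, -0, 87.261, -4.893], TCP at [243.978, 548.16, 231.292] pointing down, gripper open.
Joint ranges: [-169.43, 169.43], [-51.17, 129.36], [1.28, 143.12], [-76.62, 256.62], [0, 156.53], [-152.29, 152.29]. Speed limits (degrees/s): [136.94, 136.94, 159.86, 180, 180, 180].

### API

Orientations are given as [roll, pitch, yaw] about the fixed x, y, z axes, in that order (R = Rz(yaw) Ry(pitch) Rx(roll)).
In Python, from bench import * gives the robot as it stands. The module is installed in compiled form; this text tells all that it offers.
- The arm moves only by the tool apply_moves, never from a script. Its argument "targets" is text: rows parted by semicolons, each of 7 numbers parted by spaces: the turn, a rotation vector about the tool's x, y, z in rad, then the shift along the tool's x, y, z in cm, then the finger opening in cm, from 0 to 8.54. A call has exactly 5 rows; each row is the pose to reach, as a shift and turn from the pose commanded when the call began, along the tool's axes at that moment; what a row does not reach only later rows make up. A row lasts 1/10 s, in which the tool goes at most 50 mm and 8.59 degrees, less where a joint would pass 70% of its speed; a pose out of reach is approached as far as the arm can. A call with a gripper value outside its range is refused whole. The fingers move at their own pace and stop on an object; "force" is the grip in N (left out, the last holds). Time passes only in rows, so rows that repeat a pose let the fingers close, or fill a call up. It gives the time, the measured TCP pose, the force and the opening at its end, in the units of the state.
- sense(): the state, without advancing time (a new reading comes with each control period).
- snapshot(name): name is "scene" or "top" or "wrist"; returns the picture (400x640x3 uint8, red, green, blue); there is no depth.
- camera_model(name): a dict with "fx", "fy", "cx", "cy" (pixels), "position" and "attitude" of the camera in the world; the wrist camera has in their place "T_tool_cam" (4x4, takes a point from camera to tool coordinates, whose origin is the TCP and whose axes are the tool frame's). Camera axes: x right, y up, looking along -z (the intrinsics and any distortion apply to the point x, -y, -z); pixel columns grow to the right and rows downward; lengths in mm; the calibration is good to about 2 mm. A picture is of the moment at which its call begins: read the wrist's pose just before it. camera_model takes no time and is no camera call.
- hand_in(): hands the job in, once; it reports no verdict.
Trained networks look in the newest picture that a camera, given by its name, has taken for a name from the list of things; names that differ only in an ending like _2 or _b are one class to them, and where a whole thing is asked for, a point or a joint stands for the part that bears it (a point fixed in the world has none). Each returns a list of dicts, best first, with "confidence" (0 to 1); they miss things now and then, are a little off and sometimes report something else, mostly with a low value. They report only what shows in the picture. A call takes as long as a camera call. They do not tell look-alikes from the thing itself.
- recognise(camera, query): "at" ([row, column] in pixels, amid what is visible of it).
- place_of(camera, query): "at" ([row, column] in pixels: a listed point, or the origin of a listed thing).
The state is a dict: "time": time; "joint_pos": joint angles; "qd": joint speeds; "joint_efforts": joint torques, N m; "tool_pos": TCP position; "tcp_rot": TCP orientation; "ft_force": force on the tool from outside, world axes, zero at the start; "wrist_torque": the same for the moment, N m; "finger_gap": finger opening in mm.
Only numpy, scipy, OpenCV 4.12 (cv2) and the standard library are available. Lean on these libraries where they do the work, as an engineer would, in place of code of your own. Each camera call takes 0.05 s, during which the arm holds its last target. There are 200 camera calls.

### The job

Make room in the sample holder on the counter: press the tail of the ratchet release down until it stays down, then push the sliding jaw straight back along its bar, all the way to the block at the bar's end. Only press and push with the fingertips, lifting nothing: do not force the jaw before the ratchet is released, leave the blocks in the holder standing where they are and disturb nothing else on the counter, then take the hand away.

Things in the scene. Friction and masses are not known exactly. Their poses are not given: they have to be found in the camera images.
- holder: Sample holder, fixed: plywood tray 160 mm (x, -70 to +90) by 380 mm (y), 10 mm thick. Origin on the counter, under the tray; z up; yaw varies. A toothed steel bar runs along the holder's y at x = +60 mm, 60 mm high. 'Back' is the holder's +y. A fixed aluminium end plate, 62 mm high, stands at y = -173 mm; the sample blocks stand between it and the jaw.
- end_block (a point): Top edge, jaw side, of the black block at the back end of the bar (holder's +y), 82 mm above the counter. The carriage stops against its face.
- jaw_top (a point): Middle of the top edge of the sliding jaw's front face, 115 mm above the counter. The jaw is a box 94 mm wide (holder's x, -72 to +22 mm), 90 mm deep, 13 to 115 mm above the counter: aluminium front plate, grey housing behind; too big to grip. Its flat front face looks to the holder's -y, towards the blocks: push on it above the blocks. All the jaw lies on the +y side of this point.
- jaw (a joint): Slide of the jaw along the bar in m: grows as it goes back (holder's +y); 0.135 is the hard stop, carriage against the end block. Friction about 2.5 N plus light damping once released; stays where it is left. With the pawl in the teeth it has only about 4 mm of play. The black carriage beside the jaw, on the bar (holder's x +30 to +90 mm, 100 mm long, up to 64 mm high), moves with it.
- release_pad (a point): Middle of the ribbed tail of the release, on its upper surface: press here, straight down. The release is a grey rocker 70 mm long (along the bar), its tail 34 mm wide, on top of the carriage; the pivot lies 25 mm to the holder's +y of this point. The tail points to the holder's -y and slopes up at the start (this point 77 mm high); it ends level, 66 mm high. The point is 38 mm behind the jaw's front face, 85 mm to +x of jaw_top.
- release (a joint): Rocker angle in rad: 0 tail up, pawl in the teeth, jaw locked; 0.4 hard stop, tail down, jaw free (from about 0.2), tail level. No spring: it needs about 5 N on the tail and stays where it is left.
- block_a: Loose sample block, grey, 80 mm wide (holder's x), 22 mm thick, 54 mm tall, standing on the tray between the fixed end plate and the jaw, the three in any order, a few mm apart; its top is 64 mm above the counter. Origin at the centre of its underside.
- block_b: Like block_a, of cork.
- block_c: Like block_a, of brown wood.
- mug: White mug, 80 mm across, 92 mm high, loose. Origin under its centre.
- yarn_cone: Blue cone of yarn, 72 mm across, 118 mm high, loose. Origin under its centre.
- tape_roll: Paper tape roll lying flat, 84 mm across, 24 mm high, loose. Origin under its centre.
- eraser: White eraser 60 x 24 x 14 mm, loose. Origin under its centre.
- jar: Glass jar with metal cap, 60 mm across, 80 mm high, loose. Origin under its centre.
- sample_box: Black open box of round tuft samples, 110 x 150 x 38 mm, loose. Origin under its centre.
Not all that is in view belongs to the job. What is shaped like the block_b but green or yellow is not meant.

How it is judged:
By the outcome, as a careful person would: the job done as asked, in the order asked, and still so for the second after the job is handed in, with the robot touching nothing.
It also fails if it takes over 38 s, if anything falls off the work surface, if the arm or the gripper's body presses on something with over 40 N, if the wrist force passes 120 N, or if a joint passes its speed limit or range.

## Working session

There is one attempt and no reset: what is moved stays moved. The work goes in short steps, Python scripts to look and compute and a tool call to move; the robot and the scene stay as the last step left them, time stands still between calls to the robot, and variables do not carry over. Pictures are saved under pics/ and viewed, about 8 in all and at most 12, crops included, and the job is handed in when it is done.

Besides the shell and the picture viewer there is one more tool, called by a JSON object that holds its "op" and its "data", one argument or row to a line. apply_moves: Moves the arm, as the interface text tells. Its arguments: {"type":"object","properties":{"targets":{"type":"string"},"force":{"type":"number"}},"required":["targets"]}

```bash
mkdir -p pics
python3 - <<'E'
from bench import *
import cv2,numpy as np
s=sense();print(s)
for c in ("scene","top","wrist"):
    im=snapshot(c);cv2.imwrite(f"pics/{c}0.png",im[:,:,::-1]);print(c,camera_model(c))
    for q in ("jaw_top","release_pad","end_block","holder"):
        print(q,[(np.round(d["at"],1).tolist(),round(d["confidence"],2)) for d in place_of(c,q)][:3])
E
```

```text
{'time': 0.0, 'joint_pos': array([ 6.11136568e+01,  7.51637985e+00,  8.53298626e+01, -1.46843894e-03,
        8.72604351e+01, -4.89537112e+00]), 'qd': array([ 0.03274114,  0.03554224,  0.08433133,  0.03695404,  0.03855339,
       -0.03196123]), 'joint_efforts': array([-1.83074953e-03, -5.69413698e+01, -5.00537467e+01, -4.20994129e-04,
        1.53358775e-02,  1.23871686e-05]), 'tool_pos': array([243.69964156, 547.67858627, 230.22557303]), 'tcp_rot': array([-1.79992358e+02,  1.06413614e-01,  6.60091066e+01]), 'ft_force': array([ 0.1529243 ,  0.79251634, -0.1581697 ]), 'wrist_torque': array([-0.01338839, -0.00873269,  0.02147076]), 'finger_gap': 85.75911485371243}
scene {'fx': 446.428625061255, 'fy': 446.428625061255, 'cx': 315.810796562712, 'cy': 201.11425771364375, 'position': array([1343.52748775,  901.75519196, 1010.49632693]), 'attitude': array([ 53.26330105,   0.43218913, 134.81354163])}
jaw_top [([185.0, 265.0], 0.71)]
release_pad [([208.1, 256.3], 0.65)]
end_block [([234.8, 289.7], 0.96)]
holder [([219.6, 274.3], 0.69)]
top {'fx': 492.84635624645864, 'fy': 492.84635624645864, '
[... 160 characters left out ...]
8267e-02, -8.92080414e+01])}
jaw_top [([165.8, 388.8], 0.94)]
release_pad [([134.3, 374.0], 0.65), ([172.3, 412.9], 0.6)]
end_block [([139.0, 305.2], 0.67)]
holder [([167.7, 358.9], 0.92)]
wrist {'fx': 310.3091745852084, 'fy': 310.3091745852084, 'cx': 319.3292969885933, 'cy': 199.9411743823139, 'T_tool_cam': array([[ 9.99997743e-01,  2.15662791e-04,  2.11375330e-03,
         4.22844126e-01],
       [ 7.88547543e-04, -9.61455620e-01, -2.74959032e-01,
        -6.98888123e+01],
       [ 1.97298156e-03,  2.74960078e-01, -9.61453620e-01,
        -1.42738539e+02],
       [ 0.00000000e+00,  0.00000000e+00,  0.00000000e+00,
         1.00000000e+00]])}
jaw_top []
release_pad []
end_block []
holder []
```

```bash
cat > h.py <<'E'
from bench import *
import cv2,numpy as np
from scipy.spatial.transform import Rotation as R
def cam(c,s=None):
    m=camera_model(c);K=(m["fx"],m["fy"],m["cx"],m["cy"])
    if c!="wrist": return K,R.from_euler("xyz",m["attitude"],degrees=True).as_matrix(),np.array(m["position"])
    s=s or sense();T=np.array(m["T_tool_cam"]);Rt=R.from_euler("xyz",s["tcp_rot"],degrees=True).as_matrix()
    return K,Rt@T[:3,:3],s["tool_pos"]+Rt@T[:3,3]
def ray(C,at,z):
    K,A,p=C;d=A@np.array([(at[1]-K[2])/K[0],-(at[0]-K[3])/K[1],-1]);return p+d*(z-p[2])/d[2]
def proj(C,P):
    K,A,p=C;q=A.T@(np.asarray(P)-p);return np.array([K[3]+K[1]*q[1]/q[2], K[2]-K[0]*q[0]/q[2]])
E
python3 - <<'E'
from h import *
for c,l in (("scene",dict(jaw=(185,265),pad=(208.1,256.3),end=(234.8,289.7),hold=(219.6,274.3))),("top",dict(jaw=(165.8,388.8),pad=(134.3,374),pad2=(172.3,412.9),end=(139,305.2),hold=(167.7,358.9)))):
    C=cam(c)
    for k,a in l.items(): print(c,k,ray(C,a,dict(jaw=115,pad=77,pad2=77,end=82,hold=0)[k]).round(1))
a=cv2.imread("pics/scene0.png")[100:320,150:450];b=cv2.imread("pics/top0.png")[60:280,230:530]
cv2.imwrite("pics/v1.png",cv2.resize(np.vstack([a,b]),None,fx=1.36,fy=1.36,interpolation=cv2.INTER_CUBIC))
cv2.imwrite("pics/v1.png",cv2.resize(np.hstack([a,b]),(800,293),interpolation=cv2.INTER_CUBIC))
E
```

```text
scene jaw [ 554.8 -144.2  115. ]
scene pad [ 632.  -102.8   77. ]
scene end [649.8  86.3  82. ]
scene hold [571.1 -86.5   0. ]
top jaw [ 557.8 -155.1  115. ]
top pad [ 660.5 -119.    77. ]
top pad2 [ 549.5 -228.5   77. ]
top end [642.1  78.7  82. ]
top hold [580.2 -81.3   0. ]
```

View pics/v1.png

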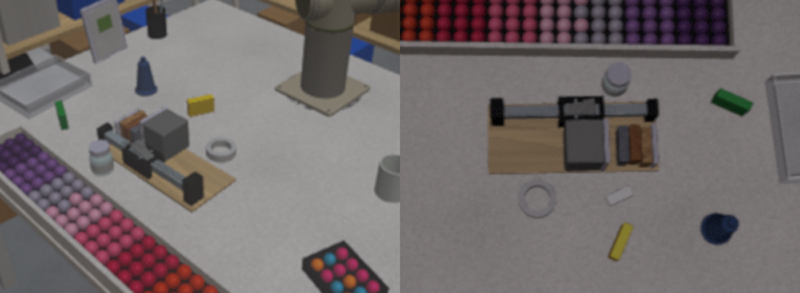

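View pics/scene0.png

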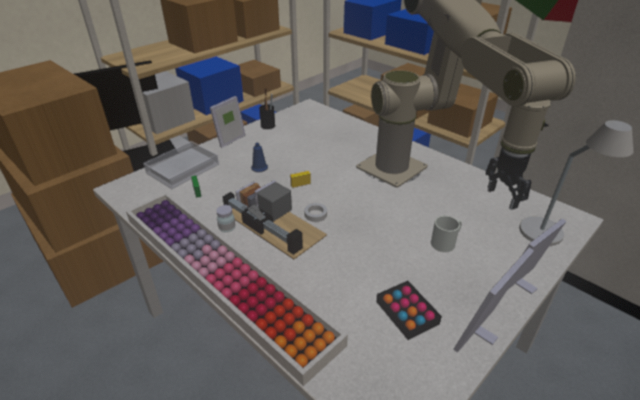

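{"op": "apply_moves", "data": {
  "targets": "0 0 0.15 -6 8 -0.5 4; 0 0 0.3 -11 16 -1 0; 0 0 0.45 -16.5 24 -1.5 0; 0 0 0.6 -22 32 -2 0; 0 0 0.75 -27 40 -2 0"
}}

```text
time: 1.25
tool_pos: [375.2, 333.7, 243.7]
tcp_rot: [-180.0, -0.1, 22.7]
ft_force: [0.5, 0.4, 0.3]
finger_gap: 12.2
```

```bash
cat >> h.py <<'E'
def go(x,y,z,yaw=0):
    s=sense();A=R.from_euler("xyz",s["tcp_rot"],degrees=True);B=R.from_euler("xyz",[180,0,yaw],degrees=True)
    print("t",round(s["time"],2),s["tool_pos"].round(1),s["tcp_rot"].round(2),s["ft_force"].round(1),round(s["finger_gap"],1))
    print("rot",(A.inv()*B).as_rotvec().round(3),"cm",(A.inv().apply(np.array([x,y,z])-s["tool_pos"])/10).round(2))
E
python3 -c "
from h import *
go(600,-30,250)"
```

```text
t 1.25 [375.2 333.7 243.7] [-1.7999e+02 -5.0000e-02  2.2710e+01] [0.5 0.4 0.3] 12.2
rot [-0.    -0.001  0.396] cm [ 6.7  42.23 -0.63]
```

{"op": "apply_moves", "data": {
  "targets": "0 0 0.1 1.5 5 -0.1 0; 0 0 0.2 3 13 -0.3 0; 0 0 0.3 4.5 22 -0.5 0; 0 0 0.396 5.5 32 -0.6 0; 0 0 0.396 6.7 42.2 -0.6 0"
}}

```text
time: 1.75
tool_pos: [512.7, 125.1, 248.2]
tcp_rot: [-180.0, -0.1, 0.1]
ft_force: [1.5, 1.2, 0.6]
finger_gap: 0.1
```

```bash
python3 -c "
from h import *
go(600,-30,250)"
```

```text
t 1.75 [512.7 125.1 248.2] [-1.7999e+02 -5.0000e-02  1.4000e-01] [1.5 1.2 0.6] 0.1
rot [-0.    -0.001  0.002] cm [ 8.69 15.54 -0.18]
```

{"op": "apply_moves", "data": {
  "targets": "0 0 0.002 2.2 4 0 0; 0 0 0.002 4.4 8 0 0; 0 0 0.002 6.6 12 0 0; 0 0 0.002 8.7 15.5 -0.1 0; 0 0 0.002 8.7 15.5 -0.1 0"
}}

```text
time: 2.25
tool_pos: [601.2, -32.2, 248.3]
tcp_rot: [179.9, -0.0, -0.0]
ft_force: [-0.7, 0.5, -0.4]
finger_gap: -0.1
```

{"op": "apply_moves", "data": {
  "targets": "0 0 0 0 0 0 0; 0 0 0 0 0 0 0; 0 0 0 0 0 0 0; 0 0 0 0 0 0 0; 0 0 0 0 0 0 0"
}}

```text
time: 2.75
tool_pos: [599.7, -26.6, 249.1]
tcp_rot: [180.0, -0.0, 0.3]
ft_force: [-0.1, 1.3, 0.6]
finger_gap: 0.3
```

Run:
```python
from h import *
s=sense();print(s["time"],s["tool_pos"],s["tcp_rot"]);C=cam("wrist",s)
im=snapshot("wrist");cv2.imwrite("pics/w1.png",im[:,:,::-1]);
for q,z in (("jaw_top",115),("release_pad",77),("end_block",82),("holder",0),("block_a",10),("jar",0)):
    print(q,[(np.round(d["at"],1).tolist(),round(d["confidence"],2),ray(C,d["at"],z).round(1).tolist()) for d in place_of("wrist",q)][:4])
```

```text
2.75 [599.65573265 -26.59419332 249.08269573] [ 1.79998383e+02 -2.67775387e-02  2.98189461e-01]
jaw_top []
release_pad [([249.9, 360.4], 0.97, [645.3, -104.4, 77.0])]
end_block [([72.5, 362.3], 0.58, [638.9, 77.8, 82.0]), ([279.8, 220.6], 0.46, [489.1, -139.5, 82.0])]
holder [([208.2, 306.0], 0.88, [582.0, -80.8, 0.0])]
block_a [([274.7, 145.9], 0.84, [361.2, -174.7, 10.0]), ([73.7, 362.9], 0.67, [648.8, 84.4, 10.0])]
jar []
```

View pics/w1.png

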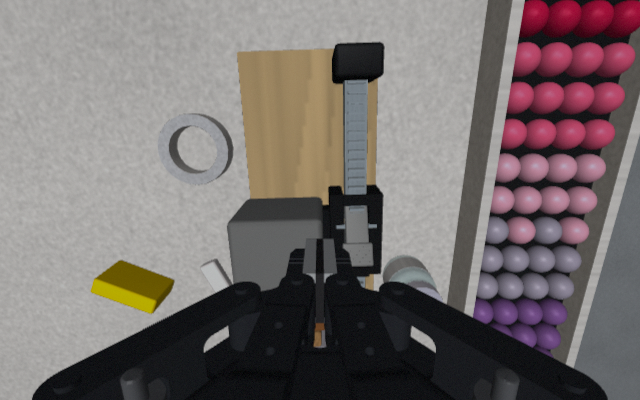

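Run:
```python
from h import *
s=sense();C=cam("wrist",s)
a=ray(C,(52,239),10);b=ray(C,(205,250.5),10);print("edge",a,b)
c=ray(C,(85,355.5),60);d=ray(C,(190,356),60);print("bar",c,d)
for u,v in((a,b),(c,d)): print(np.degrees(np.arctan2(-(u-v)[0],(u-v)[1])))
print(ray(C,(254,360),75))
print("scene/top pad disc", [ray(cam("top"),p,77) for p in ((138,376),)])
im=snapshot("wrist")
cv2.imwrite("pics/w2.png",cv2.resize(im[180:310,320:460,::-1],None,fx=4,fy=4,interpolation=cv2.INTER_CUBIC))
go(645,-104,130)
```

```text
edge [508.57050537 105.8228128   10.        ] [511.02945829 -74.20756811  10.        ]
bar [635.49303034  67.59497353  60.        ] [639.90757716 -41.15263557  60.        ]
0.7825282792721727
2.3246129518461873
[ 645.21082163 -111.08122999   75.        ]
scene/top pad disc [array([ 649.43040057, -124.63510449,   77.        ])]
t 3.15 [599.8 -27.5 248.8] [180.    -0.     0.23] [ 0.2  0.3 -0.9] 0.2
rot [ 0.    -0.     0.004] cm [ 4.49  7.67 11.88]
```

View pics/w2.png

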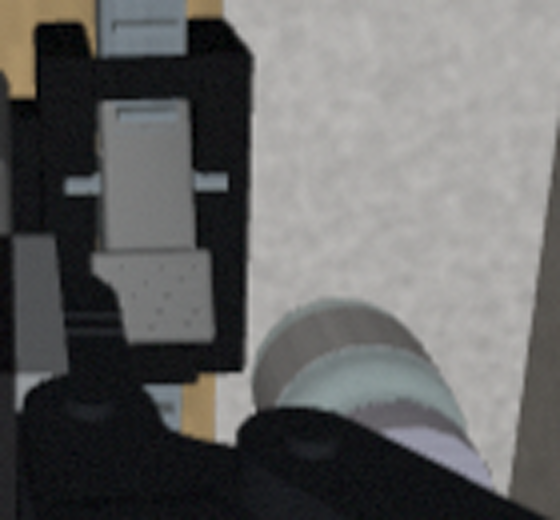

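{"op": "apply_moves", "data": {
  "targets": "0 0 0 2.2 4 2 0; 0 0 0 4.5 8 5 0; 0 0 0 4.5 8 9 0; 0 0 0 4.5 8 12.5 0; 0 0 0 4.5 8 15.2 0"
}}

```text
time: 3.65
tool_pos: [643.8, -107.6, 93.4]
tcp_rot: [-180.0, 0.2, 0.2]
ft_force: [0.1, -1.0, -0.1]
finger_gap: -0.2
```

Run:
```python
from h import *
im=snapshot("wrist");im2=snapshot("scene")
go(645,-108,80)
a=cv2.resize(im[:,120:520,::-1],(400,400));b=cv2.resize(im2[170:250,210:290,::-1],(400,400),interpolation=cv2.INTER_CUBIC)
cv2.imwrite("pics/w3.png",np.hstack([a,b]))
```

```text
t 3.75 [ 641.3 -106.6   90.9] [-179.87    0.53    0.2 ] [-0.   0.4 -0.4] -0.4
rot [-0.002  0.009  0.003] cm [0.38 0.14 1.08]
```

View pics/w3.png

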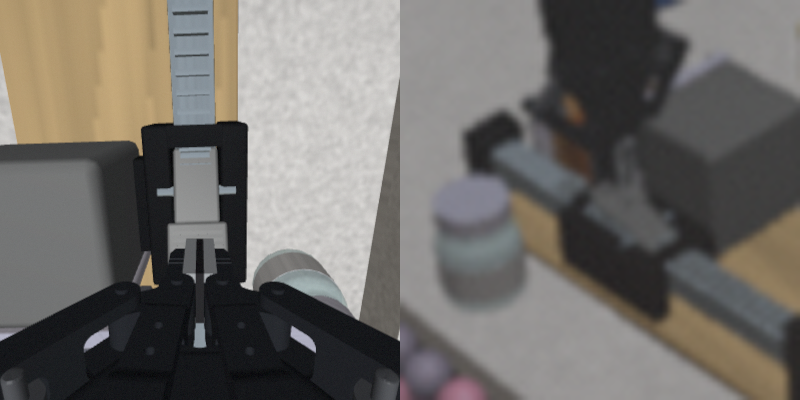

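{"op": "apply_moves", "data": {
  "targets": "0 0 0 0.2 0.1 0.7 0; 0 0 0 0.2 0.1 1.1 0; 0 0 0 0.2 0.1 1.5 0; 0 0 0 0.2 0.1 1.8 0; 0 0 0 0.2 0.1 1.9 0"
}}

```text
time: 4.25
tool_pos: [648.1, -108.7, 79.2]
tcp_rot: [179.9, -0.1, 0.2]
ft_force: [-0.2, -2.0, 6.4]
finger_gap: -0.1
```

{"op": "apply_moves", "data": {
  "targets": "0 0 0 0 0 0.2 0; 0 0 0 0 0 0.4 0; 0 0 0 0 0 0.6 0; 0 0 0 0 0 0.7 0; 0 0 0 0 0 0.8 0"
}}

```text
time: 4.75
tool_pos: [647.8, -108.6, 70.6]
tcp_rot: [180.0, -0.1, 0.2]
ft_force: [0.5, -2.6, 4.7]
finger_gap: 0.3
```

{"op": "apply_moves", "data": {
  "targets": "0 0 0 0 0 0.1 0; 0 0 0 0 0 0.2 0; 0 0 0 0 0 0.3 0; 0 0 0 0 0 0.4 0; 0 0 0 0 0 0.5 0"
}}

```text
time: 5.25
tool_pos: [647.5, -108.3, 65.8]
tcp_rot: [180.0, -0.0, 0.2]
ft_force: [-3.7, -0.8, 16.0]
finger_gap: 0.2
```

{"op": "apply_moves", "data": {
  "targets": "0 0 0 0 0 0.1 0; 0 0 0 0 0 0.1 0; 0 0 0 0 0 0.1 0; 0 0 0 0 0 0.1 0; 0 0 0 0 0 0.1 0"
}}

```text
time: 5.75
tool_pos: [647.5, -108.3, 65.7]
tcp_rot: [180.0, -0.1, 0.2]
ft_force: [-4.5, -1.2, 15.8]
finger_gap: -0.1
```

{"op": "apply_moves", "data": {
  "targets": "0 0 0 0 0 -1 0; 0 0 0 0 0 -3 0; 0 0 0 0 0 -6 0; 0 0 0 0 0 -10 0; 0 0 0 -2 5 -12 0"
}}

```text
time: 6.25
tool_pos: [632.1, -147.4, 184.6]
tcp_rot: [-179.9, -0.2, 0.6]
ft_force: [0.8, -0.9, 0.2]
finger_gap: -0.1
```

{"op": "apply_moves", "data": {
  "targets": "0 0 0.01 -1.5 2.5 -1 0; 0 0 0.02 -3 5 -1 0; 0 0 0.02 -5 6 -1 0; 0 0 0.02 -5 6 -1 0; 0 0 0.02 -5 6 -1 0"
}}

```text
time: 6.75
tool_pos: [579.5, -211.5, 190.4]
tcp_rot: [-179.9, 0.1, -1.0]
ft_force: [-0.2, -0.1, -1.5]
finger_gap: 0.1
```

Run:
```python
from h import *
s=sense();C=cam("wrist",s)
im=snapshot("wrist");im2=snapshot("scene")
for q,z in (("jaw_top",115),("release_pad",66)):
    print(q,[(np.round(d["at"],1).tolist(),round(d["confidence"],2),ray(C,d["at"],z).round(1).tolist()) for d in place_of("wrist",q)][:4])
print(proj(C,(562,-146,115)))
go(585,-200,90,1.5)
a=im[:,:,::-1];b=cv2.resize(im2[170:250,200:280,::-1],(400,400),interpolation=cv2.INTER_CUBIC)
cv2.imwrite("pics/w4.png",cv2.resize(np.hstack([a,b]),(800,308)))
```

```text
jaw_top [([118.7, 288.8], 0.71, [559.6, -146.2, 115.0]), ([46.3, 321.8], 0.18, [582.7, -101.7, 115.0])]
release_pad [([69.1, 394.0], 0.78, [640.5, -110.4, 66.0])]
[118.40028079 292.3071702 ]
t 6.95 [ 580.6 -211.1  190.8] [-1.7997e+02  2.0000e-02 -8.5000e-01] [-0.2 -0.2  1.3] -0.1
rot [-0.001  0.    -0.041] cm [ 0.43 -1.11 10.08]
```

View pics/w4.png

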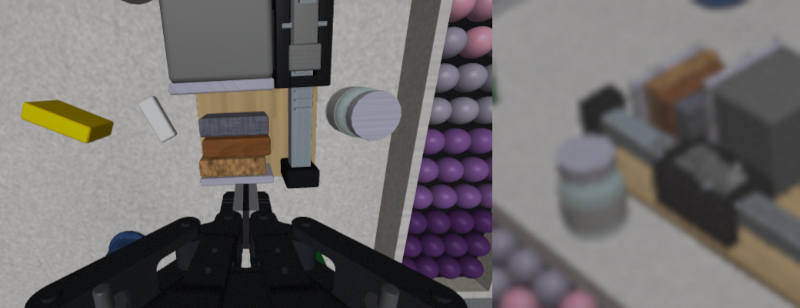

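{"op": "apply_moves", "data": {
  "targets": "0 0 -0.053 -0.6 -3.9 0 0; 0 0 -0.053 -0.6 -3.9 3.5 0; 0 0 -0.053 -0.6 -3.9 7 0; 0 0 -0.053 -0.6 -3.9 9.7 0; 0 0 -0.053 -0.6 -3.9 10.5 0"
}}

```text
time: 7.45
tool_pos: [572.6, -171.1, 82.1]
tcp_rot: [-179.8, 0.3, 2.2]
ft_force: [-1.1, 0.1, 0.1]
finger_gap: 0.3
```

Run:
```python
from h import *
im=cv2.imread("pics/w4.png")
go(575,-172,84,2.2)
```

```text
t 7.45 [ 572.6 -171.1   82.1] [-179.85    0.33    2.19] [-1.1  0.1  0.1] 0.3
rot [-0.003  0.006 -0.   ] cm [ 0.24  0.1  -0.2 ]
```

{"op": "apply_moves", "data": {
  "targets": "0 0 0 0 -0.4 -0.2 0; 0 0 0 0 -0.8 -0.2 0; 0 0 0 0 -1.2 -0.2 0; 0 0 0 0 -1.6 -0.2 0; 0 0 0 0 -2 -0.2 0"
}}

```text
time: 7.95
tool_pos: [575.1, -153.3, 89.8]
tcp_rot: [179.9, -0.2, 2.1]
ft_force: [1.1, -3.4, 2.5]
finger_gap: -0.1
```

{"op": "apply_moves", "data": {
  "targets": "0 0 0 0 -0.5 0 0; 0 0 0 0 -1 0 0; 0 0 0 0 -1.5 0 0; 0 0 0 0 -2 0 0; 0 0 0 0 -2.5 0 0"
}}

```text
time: 8.45
tool_pos: [573.0, -127.6, 88.2]
tcp_rot: [180.0, 0.0, 2.1]
ft_force: [1.1, -2.7, 1.7]
finger_gap: -0.2
```

Sliding freely at about 3 N.

{"op": "apply_moves", "data": {
  "targets": "0 0 0 0 -0.8 0 0; 0 0 0 0 -1.6 0 0; 0 0 0 0 -2.4 0 0; 0 0 0 0 -3.2 0 0; 0 0 0 0 -4 0 0"
}}

```text
time: 8.95
tool_pos: [571.6, -87.2, 88.2]
tcp_rot: [-180.0, -0.0, 2.1]
ft_force: [2.2, -3.8, 1.0]
finger_gap: 0.1
```

{"op": "apply_moves", "data": {
  "targets": "0 0 0 0 -0.8 0 0; 0 0 0 0 -1.6 0 0; 0 0 0 0 -2.4 0 0; 0 0 0 0 -3.2 0 0; 0 0 0 0 -4 0 0"
}}

```text
time: 9.45
tool_pos: [570.0, -47.4, 88.1]
tcp_rot: [180.0, 0.0, 2.1]
ft_force: [1.5, -2.7, 0.9]
finger_gap: 0.1
```

{"op": "apply_moves", "data": {
  "targets": "0 0 0 0 -0.4 0 0; 0 0 0 0 -0.8 0 0; 0 0 0 0 -1.2 0 0; 0 0 0 0 -1.5 0 0; 0 0 0 0 -1.8 0 0"
}}

```text
time: 9.95
tool_pos: [569.7, -40.7, 88.3]
tcp_rot: [179.0, -0.0, 2.0]
ft_force: [3.2, -61.1, -6.5]
finger_gap: -0.0
```

{"op": "apply_moves", "data": {
  "targets": "0 0 0 0 1.2 0 0; 0 0 0 0 1.5 0 0; 0 0 0 0 2.5 0 0; 0 0 0 0 4 0 0; 0 0 0 0 6 -1 0"
}}

```text
time: 10.45
tool_pos: [570.4, -89.6, 96.5]
tcp_rot: [-179.9, 0.2, 2.2]
ft_force: [-0.3, -0.5, -0.0]
finger_gap: 0.0
```

Run:
```python
from h import *
go(575,-172,84,2.2)
a=snapshot("wrist")[:,:,::-1];b=snapshot("scene")[165:255,210:300,::-1]
cv2.imwrite("pics/w5.png",cv2.resize(np.hstack([a,cv2.resize(b,(400,400),interpolation=cv2.INTER_CUBIC)]),(800,308)))
C=cam("wrist")
for q,z in (("jaw_top",115),("release_pad",66),("end_block",82)):
    print(q,[(np.round(d["at"],1).tolist(),round(d["confidence"],2),ray(C,d["at"],z).round(1).tolist()) for d in place_of("wrist",q)][:4])
```

```text
t 10.45 [570.4 -89.6  96.5] [-179.92    0.18    2.22] [-0.3 -0.5 -0. ] 0.0
rot [-0.001  0.003  0.   ] cm [0.15 8.25 1.24]
jaw_top [([137.1, 285.3], 0.72, [556.7, -32.8, 115.0])]
release_pad [([66.8, 460.7], 0.56, [643.5, 2.5, 66.0]), ([186.8, 335.7], 0.44, [581.1, -64.6, 66.0])]
end_block []
```

View pics/w5.png

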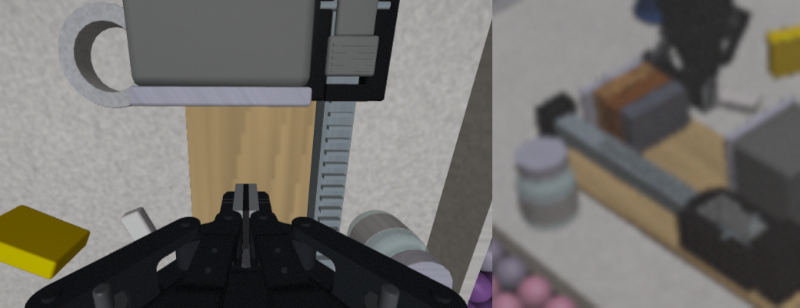

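{"op": "apply_moves", "data": {
  "targets": "0 0 0 0 0 -3 0; 0 0 0 0 0 -7 0; 0 0 0 0 0 -11 0; 0 0 0 1 -2 -15 0; 0 0 0 3 -5 -15.5 0"
}}

```text
time: 11.2
tool_pos: [602.1, -39.3, 260.1]
tcp_rot: [179.9, -0.5, 2.0]
ft_force: [0.8, 0.2, 0.0]
finger_gap: -0.2
```

{"op": "apply_moves", "data": {
  "targets": "0 0 0 0 -1 0 0; 0 0 0 0 -1 0 0; 0 0 0 0 -1 0 0; 0 0 0 0 -1 0 0; 0 0 0 0 -1 0 0"
}}

```text
time: 11.7
tool_pos: [598.8, -29.7, 252.4]
tcp_rot: [-180.0, 0.1, 2.1]
ft_force: [0.7, -0.3, 0.1]
finger_gap: -0.2
```

Run:
```python
from h import *
go(575,-172,84,2.2);C=cam("wrist")
a=snapshot("wrist")[:,:,::-1];cv2.imwrite("pics/w6.png",a)
for q,z in (("jaw_top",115),("release_pad",66),("end_block",82),("tape_roll",0)):
    print(q,[(np.round(d["at"],1).tolist(),round(d["confidence"],2),ray(C,d["at"],z).round(1).tolist()) for d in place_of("wrist",q)][:4])
snapshot("top");print(ray(cam("top"),place_of("top","tape_roll")[0]["at"],0))
c=snapshot("top")[110:200,280:400,::-1]
cv2.imwrite("pics/w6v.png",np.hstack([cv2.resize(a[:220,220:420],(400,440),interpolation=cv2.INTER_CUBIC),cv2.resize(c,(400,440),interpolation=cv2.INTER_CUBIC)]))
```

```text
t 11.7 [598.8 -29.7 252.4] [-1.80e+02  8.00e-02  2.06e+00] [ 0.7 -0.3  0.1] -0.2
rot [-0.     0.001 -0.002] cm [-2.87 14.14 16.84]
jaw_top [([188.5, 271.5], 0.96, [553.9, -30.7, 115.0])]
release_pad [([147.3, 359.1], 0.83, [638.9, 4.8, 66.0])]
end_block [([74.3, 361.8], 0.63, [634.6, 74.6, 82.0])]
tape_roll []
[ 381.69223591 -401.47108255    0.        ]
```

View pics/w6v.png

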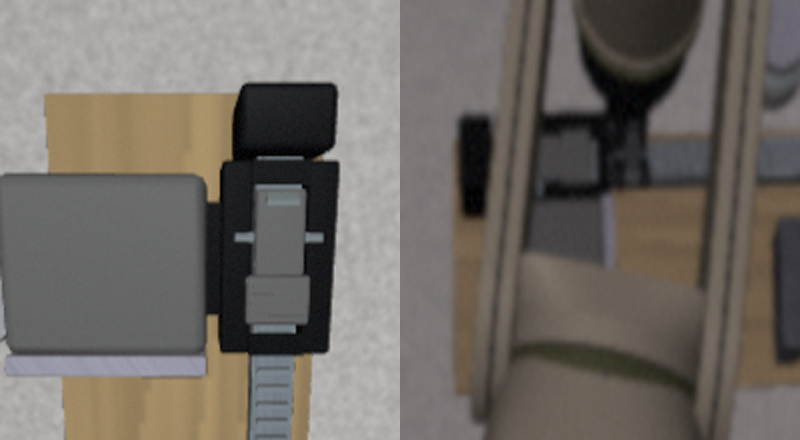

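{"op": "apply_moves", "data": {
  "targets": "0 0 0 -2 4 1 0; 0 0 0 -2.8 4 5 0; 0 0 0 -2.8 4 9.5 0; 0 0 0 -2.8 4 14 0; 0 0 0 -2.8 4 16.2 0"
}}

```text
time: 12.6
tool_pos: [570.0, -69.5, 86.5]
tcp_rot: [-179.9, 0.3, 2.1]
ft_force: [0.2, -0.5, -0.3]
finger_gap: -0.0
```

{"op": "apply_moves", "data": {
  "targets": "0 0 0 0 -0.5 0 0; 0 0 0 0 -1 0 0; 0 0 0 0 -1.5 0 0; 0 0 0 0 -2 0 0; 0 0 0 0 -2.3 0 0"
}}

```text
time: 13.1
tool_pos: [573.2, -46.4, 92.9]
tcp_rot: [180.0, -0.2, 2.2]
ft_force: [0.8, 0.8, -0.2]
finger_gap: 0.2
```

{"op": "apply_moves", "data": {
  "targets": "0 0 0 0 -0.1 0 0; 0 0 0 0 -0.2 0 0; 0 0 0 0 -0.2 0 0; 0 0 0 0 -0.3 0 0; 0 0 0 0 -0.3 0 0"
}}

```text
time: 13.6
tool_pos: [571.9, -44.0, 91.1]
tcp_rot: [-180.0, 0.0, 2.1]
ft_force: [-0.7, 0.1, -0.1]
finger_gap: 0.3
```

{"op": "apply_moves", "data": {
  "targets": "0 0 0 0 -0.1 0 0; 0 0 0 0 -0.2 0 0; 0 0 0 0 -0.3 0 0; 0 0 0 0 -0.4 0 0; 0 0 0 0 -0.4 0 0"
}}

```text
time: 14.1
tool_pos: [571.8, -41.0, 91.2]
tcp_rot: [179.9, -0.0, 2.1]
ft_force: [0.9, -6.6, -1.0]
finger_gap: -0.1
```

{"op": "apply_moves", "data": {
  "targets": "0 0 0 0 -0.1 0 0; 0 0 0 0 -0.2 0 0; 0 0 0 0 -0.2 0 0; 0 0 0 0 -0.2 0 0; 0 0 0 0 -0.2 0 0"
}}

```text
time: 14.6
tool_pos: [571.8, -41.0, 91.2]
tcp_rot: [179.7, -0.0, 2.1]
ft_force: [0.5, -13.5, -1.7]
finger_gap: 0.1
```

{"op": "apply_moves", "data": {
  "targets": "0 0 0 0 0.3 0 0; 0 0 0 0 0.7 0 0; 0 0 0 0 1.5 0 0; 0 0 0 0 3 0 0; 0 0 0 0 5 -2 0"
}}

```text
time: 15.1
tool_pos: [571.3, -88.0, 108.2]
tcp_rot: [-179.9, 0.3, 2.2]
ft_force: [-0.2, -0.1, -0.1]
finger_gap: -0.1
```

{"op": "apply_moves", "data": {
  "targets": "0 0 0 0 0 -3 0; 0 0 0 0 0 -7 0; 0 0 0 0 0 -11 0; 0 0 0 2 -5 -14 0; 0 0 0 3 -8 -14 0"
}}

```text
time: 15.6
tool_pos: [603.0, -8.1, 256.5]
tcp_rot: [179.9, -0.4, 1.9]
ft_force: [1.1, 0.7, -0.1]
finger_gap: 0.2
```

{"op": "apply_moves", "data": {
  "targets": "0 0 0 1 -3 0 0; 0 0 0 2 -6 0 0; 0 0 0 2 -6 0 0; 0 0 0 2 -6 0 0; 0 0 0 2 -6 0 0"
}}

```text
time: 16.1
tool_pos: [618.3, 52.6, 251.0]
tcp_rot: [180.0, 0.0, 2.1]
ft_force: [0.1, 0.5, 0.3]
finger_gap: 0.3
```

Run:
```python
from h import *
go(575,-172,84,2.2);C=cam("wrist")
a=snapshot("wrist")[:,:,::-1];cv2.imwrite("pics/w7.png",a)
for q,z in (("jaw_top",115),("release_pad",66),("end_block",82)):
    print(q,[(np.round(d["at"],1).tolist(),round(d["confidence"],2),ray(C,d["at"],z).round(1).tolist()) for d in place_of("wrist",q)][:4])
p=proj(C,(636,70,70)).astype(int);print(p)
r=max(p[0]-50,0);c=p[1]-60
cv2.imwrite("pics/w7v.png",np.hstack([cv2.resize(cv2.convertScaleAbs(a[r:r+100,c:c+100],alpha=2,beta=20),(600,600),interpolation=cv2.INTER_CUBIC)]));print(r,c)
```

```text
t 16.1 [618.3  52.6 251. ] [1.7998e+02 2.0000e-02 2.0800e+00] [0.1 0.5 0.3] 0.3
rot [ 0.     0.    -0.002] cm [-5.13 22.28 16.71]
jaw_top [([269.3, 252.6], 0.88, [554.2, -32.1, 115.0])]
release_pad [([217.9, 337.8], 0.69, [640.1, 8.1, 66.0])]
end_block [([159.1, 339.5], 0.87, [637.4, 76.4, 82.0])]
[163 337]
113 277
```

View pics/w7v.png

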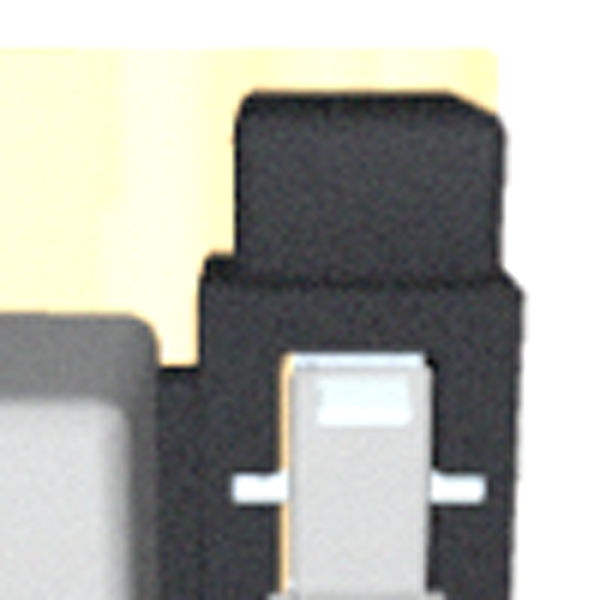

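```bash
python3 -c "
from bench import *
print(hand_in())"
```

```text
the job is handed in; nothing more can be done
None
```

I released the ratchet and pushed the jaw back until the carriage met the end block. The hand is clear and the job is handed in; the arm's clock read about 16 s of the 38 s allowed. `hand_in` gives no verdict, so what follows is my own checking.

- **Release:** I pressed the tail straight down to its hard stop. The fingertip stopped at 65.7 mm with about 16 N, and the tail stayed level after I lifted off.
- **Push:** The jaw slid back freely at about 3 N, as expected for a released jaw. It hit the stop with a brief 61 N at the fingertips, which is under the 120 N wrist limit.
- **Stop check:** A second, gentle push up to 13.5 N did not move it any further.
- **End position:** The last close picture shows no gap between the carriage and the end block.
- **Blocks and counter:** The last picture showing the blocks, taken after the main push, has them standing. I did not check the other items on the counter one by one, but I saw no contact with any of them.

**Disagreements:**
- The jaw moved about 115 mm, not the full 135 mm. The jaw was probably already about 20 mm along at the start, but I did not confirm that.
- An earlier picture seemed to show a gap of 2–3 mm at the end block; the later, closer picture and the second push did not bear that out.

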